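# Reset the tote divider and pack two head-heavy parts, carried level

## Task

Slide the tote's divider along so that the bay at the handle end fits the long probe and the other bay fits the short weighted bar. Then take first the long probe and then the short bar, each gripped at its balance point so that it carries level, lift it well clear of the tote's walls and set it down gently, lying flat along the length of its own bay. Do not drop or tip the parts, and leave the other things on the table alone.

Things in the scene. Friction and masses are not known exactly. Their poses are not given: they have to be found in the camera images.
- tote: Low grey open tote, fixed to the table, 348 x 124 mm outside, 32 mm tall; walls and floor 4 mm thick, inside 340 x 116 mm. Origin: centre of its underside. y runs along its length toward the end with the steel bow handle (28 mm beyond that end, 22 mm up), which is at the robot's left; x runs across, away from the robot; z up.
- divider (a joint): Position of the tote's sliding divider, m: distance of its mid-plane from the tote's middle, positive toward the handle end; travel -0.09 to 0.09. At value d the handle-end bay is 0.167 - d long, the other 0.167 + d. It slides under about 2 N and stays where it is left; push its face with closed fingers.
- divider_mid (a point): Centre of the divider: an upright aluminium plate across the whole inside of the tote, 6 mm thick, top edge 38.5 mm above the table, with a 44 mm wide tab in the middle up to 55.5 mm. This point is 21.5 mm above the table and moves with it.
- probe: Long probe, loose, 180 mm, 0.45 kg: round 14 mm steel shaft, heavy square steel head (36 x 36, 34 mm long) at one end, thin black square foot (36 x 36, 10 mm long) at the other. The shaft's axis lies level, 18 mm up. Origin: on the underside, midway along; x points along the shaft to the head, z up. Lies roughly along the table's front edge, head to the left.
- probe_balance (a point): Balance point of the long probe: on the shaft's axis, 58 mm from the outer face of the head (24 mm from the head's inner face), at x = +32 mm from the probe's origin, 18 mm up.
- bar: Short weighted bar, loose, 120 mm, 0.30 kg: square 14 mm steel shaft, heavy round steel drum (36 mm diameter, 24 mm long) at one end, thin black square foot (36 x 36, 8 mm long) at the other. Axis level, 18 mm up. Origin: on the underside, midway along; x points along the shaft to the drum, z up. Lies like the probe, drum to the left; the two may change places.
- bar_balance (a point): Balance point of the short bar: on the shaft's axis, 45 mm from the outer face of the drum (21 mm from the drum's inner face), at x = +15 mm from the bar's origin, 18 mm up.
- screw_tin: Bystander: round pale tin, 64 mm diameter, 25 mm tall, between the two parts; origin under its centre.
- stopwatch: Bystander: dark grey stopwatch, 50 x 62 x 19 mm, at the left; origin under its centre.
- cutter: Bystander: snap-off knife, 148 mm long, 14 mm tall, right of the tote; origin under its middle.
- driver_cross: Bystander: cross screwdriver, 167 mm long, 18 mm tall, at the front edge on the left; origin under its middle.
- marker_black: Bystander: marker pen, 135 mm long, 16 mm tall, at the front edge on the right; origin under its middle.

How it is judged (in metres and radians):
On the way, in this order (a step that is already met when the one before it is completed fails the run):
1. the divider stands where both parts fit: 14 to 46 mm from the tote's middle, away from the handle (value of joint divider between -0.046 and -0.014 m), for 0.3 s.
2. the long probe is held in the fingers within 14 mm of its balance point, its underside over 42 mm up, level within about 8 degrees (height (world z) of probe above 0.042 m and horizontal distance between the grasp point and probe_balance below 0.014 m and contact force between the fingers and probe above 0.5 N and angle between probe's own x axis and vertical between 1.4208 and 1.7208 rad), for 0.4 s.
3. the long probe lies flat and released in the bay at the handle end (all of step 1 and y of probe in the frame of tote between 0.04 and 0.1 m and x of probe in the frame of tote between -0.045 and 0.045 m and z of probe in the frame of tote below 0.009 m and angle between probe's own z axis and vertical below 0.08 rad and contact force between the fingers and probe below 0.1 N and linear speed of probe below 0.02 m/s and angle between probe's own x axis and vertical between 1.5108 and 1.6308 rad), for 0.2 s.
4. the short bar is held in the fingers within 14 mm of its balance point, its underside over 42 mm up, level within about 8 degrees (height (world z) of bar above 0.042 m and horizontal distance between the grasp point and bar_balance below 0.014 m and contact force between the fingers and bar above 0.5 N and angle between bar's own x axis and vertical between 1.4208 and 1.7208 rad), for 0.4 s.
5. the short bar lies flat and released in the other bay (all of step 1 and y of bar in the frame of tote between -0.125 and -0.07 m and x of bar in the frame of tote between -0.045 and 0.045 m and z of bar in the frame of tote below 0.009 m and angle between bar's own z axis and vertical below 0.08 rad and contact force between the fingers and bar below 0.1 N and linear speed of bar below 0.02 m/s and angle between bar's own x axis and vertical between 1.5108 and 1.6308 rad), for 0.2 s.
At the end, for the whole second after the job is handed in: The divider stands 14 to 46 mm from the tote's middle, away from the handle; the long probe lies in the handle-end bay and the short bar in the other, each level within 3 degrees, underside within 5 mm of the floor, within 45 mm of the tote's centre line, released and at rest (all of step 5 and y of probe in the frame of tote between 0.04 and 0.1 m and x of probe in the frame of tote between -0.045 and 0.045 m and z of probe in the frame of tote below 0.009 m and angle between probe's own z axis and vertical below 0.08 rad and contact force between the fingers and probe below 0.1 N and linear speed of probe below 0.02 m/s and angle between probe's own x axis and vertical between 1.5108 and 1.6308 rad); the robot touches nothing.
It fails at once if the long probe is tipped more than about 20 degrees out of level (angle between probe's own x axis and vertical below 1.22 rad or angle between probe's own x axis and vertical above 1.92 rad).
It fails at once if the long probe is dropped: let go while its underside is more than 35 mm above the table (height (world z) of probe above 0.035 m and contact force between the fingers and probe below 0.01 N).
It fails at once if the short bar is tipped more than about 20 degrees out of level (angle between bar's own x axis and vertical below 1.22 rad or angle between bar's own x axis and vertical above 1.92 rad).
It fails at once if the short bar is dropped: let go while its underside is more than 35 mm above the table (height (world z) of bar above 0.035 m and contact force between the fingers and bar below 0.01 N).
It fails at once if a bystander (screw tin, stopwatch, cutter, screwdriver, marker) is moved more than 25 mm (distance of any of screw_tin, stopwatch, cutter, driver_cross, marker_black from where it was at the start of the episode above 0.025 m).
It also fails if it takes over 70 s, if anything falls off the work surface, if the arm or the gripper's body presses on something with over 40 N, if the wrist force passes 120 N, or if a joint passes its speed limit or range.

## Robot

A 7-joint arm with a two-finger parallel gripper is mounted at the origin on a cart in front of the work surface, level with it; the furniture and walls round the work are solid. World frame = base frame: x ahead of the robot, y to its left, z up, the work surface at z = 0. Lengths are in m, angles in degrees, forces in N, time in s.
With the tool pointing down it reaches from about 0.425 to 0.875 m from the base axis. Payload 4.7 kg.
Tool frame: the origin (TCP) lies midway between the tips of the shut fingers; the grasp point (between the pads) lies 19 mm behind it; z points along the fingers, x is the direction in which the jaws open and shut, and the axes are right-handed (so a half turn about z gives the same grasp; the last joint's range is limited). The gripper opens to 87 mm and grips with 3 to 60 N. Pads are 19 mm wide; open, the fingers measure 117 mm over their backs; the gripper's body (75 mm by 190 mm) begins 51 mm behind the grasp point.
Start: joints at [-72.416, 18.392, -4.016, 83.108, 1.295, 78.541, -3.26], TCP at [0.188, 0.622, 0.223] pointing down, gripper open.
Joint ranges: [-163.93, 163.93], [-17.29, 119.83], [-79.2, 71.16], [3.27, 140.29], [-89.18, 269.18], [5.43, 117.66], [-154.24, 154.24]. Speed limits (degrees/s): [147.25, 147.25, 180, 180, 180, 180, 180].

## Interface

Orientations are given as [roll, pitch, yaw] about the fixed x, y, z axes, in that order (R = Rz(yaw) Ry(pitch) Rx(roll)).
In Python, from cell import env gives the robot as it stands.
- The arm moves only by the tool carry_out, never from a script. Its argument "plan" is a list of rows, each an object with "grip": the closure, from 0 (fully open) to 1 (shut); "dp": the shift along the tool's x, y, z in m, a list of three; "rotation": the turn, a rotation vector about the tool's x, y, z in degrees, a list of three. In form: [{"grip": grip, "dp": [dx, dy, dz], "rotation": [wx, wy, wz]}, ...]. A call has 1 to 8 rows; each row shifts and turns the pose as measured when the row begins, along the tool's axes as they then stand; what a row does not reach is not made up. A row lasts 1/12 s, in which the tool goes at most 41.7 mm and 7.16 degrees, less where a joint would pass 70% of its speed; a pose out of reach is approached as far as the arm can. A call is refused whole if a number of a shift passes 0.0417 or a number of a turn 7.16, either way. A call with a gripper value outside its range is refused whole. The fingers move at their own pace and stop on an object; "force" is the grip in N (left out, the last holds). Time passes only in rows, so rows that do not move let the fingers close. It gives the time, the measured TCP pose, the force and the opening at its end, in the units of the state.
- env.get_obs(): the state, without advancing time (a new reading comes with each control period).
- env.read_camera(name): name is "scene" or "top" or "wrist"; returns the picture (384x512x3 uint8, red, green, blue); there is no depth.
- env.camera_params(name): a dict with "fx", "fy", "cx", "cy" (pixels), "k1" (the pictures are not rectified: a ray, as slopes to the right and down, at radius r is drawn at 1 + k1 r^2 times it, then the intrinsics apply), "R" (3x3) and "t" (3): a world point X has camera coordinates R X + t. Camera axes: x right, y down, z forward; pixel columns grow to the right and rows downward; lengths in m; the calibration is good to about 2 mm. A picture is of the moment at which its call begins: read the wrist's pose just before it. camera_params takes no time and is no camera call; for the wrist camera it gives the pose at the moment of the call.
- env.sign_off(): hands the job in, once; it reports no verdict.
The state is a dict: "time_s": time; "qpos": joint angles; "joint_velocities": joint speeds; "effort": joint torques, N m; "tool_pos": TCP position; "tool_rot": TCP orientation; "force": force on the tool from outside, world axes, zero at the start; "wrist_torque": the same for the moment, N m; "grip_width": finger opening in m.
Only numpy, scipy, OpenCV 4.12 (cv2) and the standard library are available. Lean on these libraries where they do the work, as an engineer would, in place of code of your own. Each camera call takes 0.05 s, during which the arm holds its last target. There are 200 camera calls.

## Working session

There is one attempt and no reset: what is moved stays moved. The work goes in short steps, Python scripts to look and compute and a tool call to move; the robot and the scene stay as the last step left them, time stands still between calls to the robot, and variables do not carry over. Pictures are saved under pics/ and viewed, about 8 in all and at most 12, crops included, and the job is handed in when it is done.

Besides the shell and the picture viewer there is one more tool, called after "Request:" by a JSON object that holds its "op" and its "data". carry_out: Moves the arm, as the interface text tells. Its arguments: {"type":"object","properties":{"plan":{"type":"array","items":{"type":"object","properties":{"grip":{"type":"number"},"dp":{"type":"array","items":{"type":"number"}},"rotation":{"type":"array","items":{"type":"number"}}}}},"force":{"type":"number"}},"required":["plan"]}

```bash
mkdir -p pics; ls
python3 - <<'E'
from cell import env
import cv2,numpy as np
for n in ("top","scene"):
    im=env.read_camera(n); cv2.imwrite(f"pics/{n}0.png",im[...,::-1])
    p=env.camera_params(n); print(n,{k:np.round(v,3).tolist() for k,v in p.items()})
o=env.get_obs(); print({k:np.round(v,3).tolist() for k,v in o.items()})
E
```

```text
pics
top {'fx': 419.881, 'fy': 419.881, 'cx': 257.432, 'cy': 190.289, 'k1': 0.016, 'R': [[-0.006, -1.0, -0.024], [-0.983, 0.01, -0.181], [0.182, 0.022, -0.983]], 't': [0.066, 0.509, 1.122]}
scene {'fx': 382.038, 'fy': 382.038, 'cx': 248.418, 'cy': 186.941, 'k1': -0.041, 'R': [[0.803, -0.595, -0.022], [-0.298, -0.37, -0.88], [0.515, 0.713, -0.475]], 't': [-0.384, 0.222, 0.751]}
{'time_s': 0.1, 'qpos': [-72.417, 18.435, -4.015, 83.166, 1.293, 78.542, -3.259], 'joint_velocities': [-0.02, -0.078, 0.089, -0.202, 0.008, -0.127, 0.003], 'effort': [-0.0, -49.257, -0.406, -31.34, -0.064, 0.04, 0.0], 'tool_pos': [0.188, 0.622, 0.222], 'tool_rot': [179.996, 0.098, 73.227], 'force': [-0.109, -0.029, 0.709], 'wrist_torque': [-0.018, 0.052, 0.019], 'grip_width': 0.087}
```

View pics/top0.png

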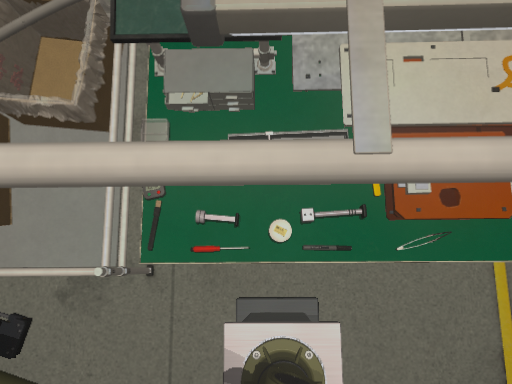

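View pics/scene0.png

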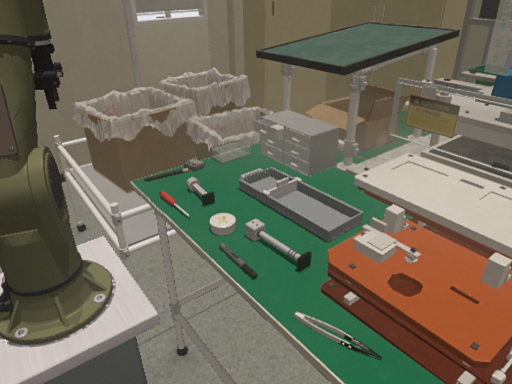

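The top view shows the bar, with drum at (200,216) and foot at (236,219). It also shows the probe, with head at (307,214) and foot at (362,212), and the tin at (280,231). A beam hides the tote there, but the scene view shows it from (250,175) to (350,225), with the divider tab at about (287,184), near the handle end.

```bash
cat > h.py <<'E'
from cell import env
import cv2,numpy as np
from scipy.spatial.transform import Rotation as Rn
def ray(p,uv):
    d=np.array([(uv[0]-p['cx'])/p['fx'],(uv[1]-p['cy'])/p['fy']]); s=d.copy()
    for _ in range(20): s=d/(1+p['k1']*(s@s))
    R=np.array(p['R']);return -R.T@np.array(p['t']),R.T@np.array([*s,1])
def onz(p,uv,z):
    c,d=ray(p,uv); return c+d*(z-c[2])/d[2]
def proj(p,X):
    c=np.array(p['R'])@np.array(X)+np.array(p['t']);s=c[:2]/c[2];s=s*(1+p['k1']*(s@s))
    return np.array([s[0]*p['fx']+p['cx'],s[1]*p['fy']+p['cy']])
def snap(n,f):
    p=env.camera_params(n);im=env.read_camera(n)[...,::-1].copy();cv2.imwrite('pics/'+f,im);np.savez('pics/'+f+'.npz',**{k:np.array(v) for k,v in p.items()})
    return im,p
def load(f): return dict(np.load('pics/'+f+'.npz'))
def st():
    o=env.get_obs();print({k:np.round(o[k],4).tolist() for k in('time_s','tool_pos','tool_rot','force','grip_width')});return o
def rows(o,X,yaw=None,n=8):
    """shift in tool axes to world X"""
    R=Rn.from_euler('xyz',o['tool_rot'],degrees=True)
    print('tool-axes shift',np.round(R.inv().apply(np.array(X)-o['tool_pos']),4))
    if yaw is not None:
        print('rotvec',np.round((R.inv()*Rn.from_euler('xyz',[180,0,yaw],degrees=True)).as_rotvec(degrees=True),2))
E
python3 - <<'E'
from h import *
t=env.camera_params('top');s=env.camera_params('scene')
for n,uv in dict(barDrum=(200,216),barFoot=(236,219),prHead=(307,214),prFoot=(362,212),tin=(280,231)).items(): print(n,onz(t,uv,.018).round(3))
for uv in [(240,177),(265,168),(360,212),(335,234),(287,184)]: print('tote',uv,onz(s,uv,.032).round(3))
o=st()
rows(o,[.55,.05,.30],0)
c=env.camera_params('wrist'); print(np.round(c['fx']),-np.array(c['R']).T@c['t'],np.round(c['R'],2))
im=cv2.imread('pics/scene0.png')[150:250,150:380];cv2.imwrite('pics/c1.png',cv2.resize(im,None,fx=3.4,fy=3.4,interpolation=2))
E
```

```text
barDrum [0.442 0.225 0.018]
barFoot [0.433 0.123 0.018]
prHead [ 0.445 -0.077  0.018]
prFoot [ 0.45  -0.231  0.018]
tin [ 0.398 -0.     0.018]
tote (240, 177) [0.56  0.152 0.032]
tote (265, 168) [0.657 0.153 0.032]
tote (360, 212) [ 0.681 -0.194  0.032]
tote (335, 234) [ 0.562 -0.219  0.032]
tote (287, 184) [0.639 0.032 0.032]
{'time_s': 0.1, 'tool_pos': [0.1875, 0.6219, 0.2216], 'tool_rot': [179.9963, 0.0979, 73.2267], 'force': [-0.1087, -0.029, 0.7088], 'grip_width': 0.0871}
tool-axes shift [-0.443   0.5121 -0.0776]
rotvec [7.000e-02 8.000e-02 7.323e+01]
312.0 [0.12268724 0.64174972 0.38194142] [[ 0.29  0.96 -0.  ]
 [ 0.93 -0.28  0.25]
 [ 0.24 -0.07 -0.97]]
```

View pics/c1.png

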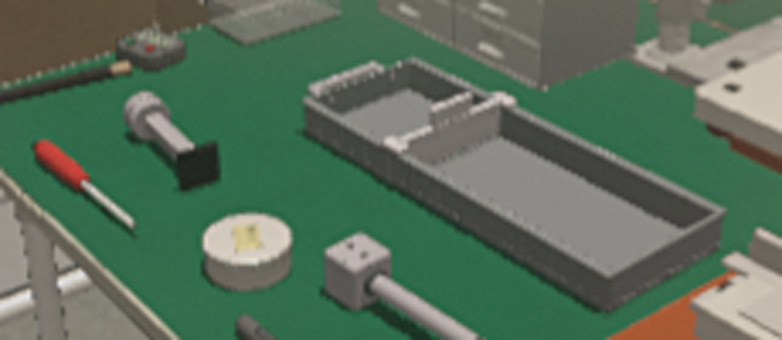

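The crop shows the divider tab at about scene pixel (282,180), roughly a third of the way from the handle end. The divider has to be pushed toward the robot's right. I'll move the arm over the work for a look with the wrist camera.

Request:
{"op": "carry_out", "data": {"plan": [{"grip": 1, "dp": [-0.026, 0.03, -0.006], "rotation": [0, 0, 0]}, {"grip": 1, "dp": [-0.026, 0.03, -0.006], "rotation": [0, 0, 0]}, {"grip": 1, "dp": [-0.026, 0.03, -0.006], "rotation": [0, 0, 0]}, {"grip": 1, "dp": [-0.026, 0.03, -0.006], "rotation": [0, 0, 0]}, {"grip": 1, "dp": [-0.026, 0.03, -0.006], "rotation": [0, 0, 0]}, {"grip": 1, "dp": [-0.026, 0.03, -0.006], "rotation": [0, 0, 0]}, {"grip": 1, "dp": [-0.026, 0.03, -0.006], "rotation": [0, 0, 0]}, {"grip": 1, "dp": [-0.026, 0.03, -0.006], "rotation": [0, 0, 0]}]}}

```text
time_s: 0.77
tool_pos: [0.3538, 0.3499, 0.2622]
tool_rot: [-179.5, 0.7, 74.4]
force: [0.4, -0.6, 0.1]
grip_width: 0.0413
```

Request:
{"op": "carry_out", "data": {"plan": [{"grip": 1, "dp": [-0.026, 0.03, -0.006], "rotation": [0, 0, 0]}, {"grip": 1, "dp": [-0.026, 0.03, -0.006], "rotation": [0, 0, 0]}, {"grip": 1, "dp": [-0.026, 0.03, -0.006], "rotation": [0, 0, 0]}, {"grip": 1, "dp": [-0.026, 0.03, -0.006], "rotation": [0, 0, 0]}, {"grip": 1, "dp": [-0.026, 0.03, -0.006], "rotation": [0, 0, 0]}, {"grip": 1, "dp": [-0.026, 0.03, -0.006], "rotation": [0, 0, 0]}, {"grip": 1, "dp": [-0.026, 0.03, -0.006], "rotation": [0, 0, 0]}, {"grip": 1, "dp": [-0.026, 0.03, -0.006], "rotation": [0, 0, 0]}]}}

```text
time_s: 1.43
tool_pos: [0.5317, 0.0724, 0.3107]
tool_rot: [-179.4, 0.7, 74.5]
force: [0.4, 0.4, -0.3]
grip_width: 0.0011
```

Request:
{"op": "carry_out", "data": {"plan": [{"grip": 1, "dp": [0, 0, 0], "rotation": [0, 0, 6.8]}, {"grip": 1, "dp": [0, 0, 0], "rotation": [0, 0, 6.8]}, {"grip": 1, "dp": [0, 0, 0], "rotation": [0, 0, 6.8]}, {"grip": 1, "dp": [0, 0, 0], "rotation": [0, 0, 6.8]}, {"grip": 1, "dp": [0, 0, 0], "rotation": [0, 0, 6.8]}, {"grip": 1, "dp": [0, 0, 0], "rotation": [0, 0, 6.8]}, {"grip": 1, "dp": [0, 0, 0], "rotation": [0, 0, 6.8]}, {"grip": 1, "dp": [0, 0, 0], "rotation": [0, 0, 6.8]}]}}

```text
time_s: 2.1
tool_pos: [0.5352, 0.056, 0.309]
tool_rot: [179.4, 1.1, 17.2]
force: [-0.4, 0.3, 0.9]
grip_width: 0.0001
```

```bash
python3 -c "
from h import *
o=st();rows(o,[.53,0,.3],0)"
```

```text
{'time_s': 2.1, 'tool_pos': [0.5352, 0.056, 0.309], 'tool_rot': [179.4197, 1.0884, 17.1751], 'force': [-0.3883, 0.2691, 0.8549], 'grip_width': 0.0001}
tool-axes shift [-0.0213  0.0518  0.01  ]
rotvec [ 0.74  0.99 17.18]
```

Request:
{"op": "carry_out", "data": {"plan": [{"grip": 1, "dp": [-0.01, 0.026, 0.004], "rotation": [0.3, 0.4, 6]}, {"grip": 1, "dp": [-0.01, 0.026, 0.004], "rotation": [0.3, 0.4, 6]}, {"grip": 1, "dp": [0, 0, 0], "rotation": [0.2, 0.2, 5.2]}, {"grip": 1, "dp": [0, 0, 0], "rotation": [0, 0, 0]}]}}

```text
time_s: 2.43
tool_pos: [0.5273, 0.0006, 0.2993]
tool_rot: [-179.9, 0.2, -0.9]
force: [0.8, 0.8, 0.9]
grip_width: 0.0004
```

```bash
python3 -c "
from h import *
o=st();im,p=snap('wrist','w1.png');cv2.imwrite('pics/w1b.png',cv2.resize(im,None,fx=1.5,fy=1.5))"
```

```text
{'time_s': 2.4333, 'tool_pos': [0.5273, 0.0006, 0.2993], 'tool_rot': [-179.9215, 0.162, -0.8924], 'force': [0.804, 0.8301, 0.9461], 'grip_width': 0.0004}
```

View pics/w1b.png

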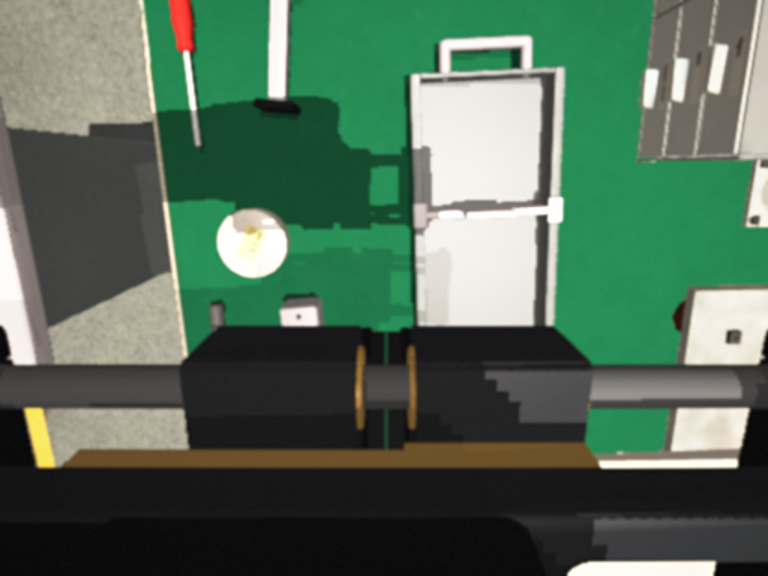

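The wrist view (1.5x) shows the tote's handle-end outer corners at (411,76) and (564,68). The tab runs from (437,214) to (492,211). The bar's foot is at (278,105), the tin at (252,243) and the probe head at (300,310). The gripper hides the lower half.

```bash
python3 -c "
from h import *
p=load('w1.png')
for n,u,z in [('cL',(411,76),.032),('cR',(564,68),.032),('wL inner far',(427,325),.032),('wL outer far',(416,325),.032),('wR inner far',(545,325),.032),('tabL',(437,215),.0555),('tabR',(492,211),.0555),('divL',(428,217),.0385),('divR',(548,210),.0385),('headTop',(282,304),.036),('headTopR',(320,298),.036),('foot',(278,101),.036),('barshaft',(279,80),.025),('tin',(252,243),.025)]:
    print(n,onz(p,np.array(u)/1.5,z).round(4))
"
```

```text
cL [0.5506 0.1427 0.032 ]
cR [0.6796 0.147  0.032 ]
wL inner far [ 0.5653 -0.0795  0.032 ]
wL outer far [ 0.5547 -0.0793  0.032 ]
wR inner far [ 0.6788 -0.0813  0.032 ]
tabL [0.5713 0.0279 0.0555]
tabR [0.6183 0.0305 0.0555]
divL [0.5651 0.0245 0.0385]
divR [0.6719 0.029  0.0385]
headTop [ 0.4281 -0.0551  0.036 ]
headTopR [ 0.4643 -0.0498  0.036 ]
foot [0.4375 0.1243 0.036 ]
barshaft [0.4372 0.1428 0.025 ]
tin [0.4016 0.0016 0.025 ]
```

Request:
{"op": "carry_out", "data": {"plan": [{"grip": 1, "dp": [0.016, -0.014, 0.033], "rotation": [0, 0, -2.4]}, {"grip": 1, "dp": [0.016, -0.014, 0.033], "rotation": [0, 0, 0]}, {"grip": 1, "dp": [0.016, -0.014, 0.033], "rotation": [0, 0, 0]}, {"grip": 1, "dp": [0.016, -0.014, 0.033], "rotation": [0, 0, 0]}, {"grip": 1, "dp": [0.016, -0.014, 0.033], "rotation": [0, 0, 0]}, {"grip": 1, "dp": [0.016, -0.014, 0.033], "rotation": [0, 0, 0]}, {"grip": 1, "dp": [0, 0, 0], "rotation": [0, 0, 0]}]}}

```text
time_s: 3.07
tool_pos: [0.6268, 0.0962, 0.0959]
tool_rot: [-179.7, -0.2, 3.3]
force: [-2.0, 1.3, -1.0]
grip_width: 0.0007
```

```bash
python3 -c "
from h import *
o=st();rows(o,[.618,.085,.022],1.5)"
```

```text
{'time_s': 3.0667, 'tool_pos': [0.6268, 0.0962, 0.0959], 'tool_rot': [-179.6763, -0.2372, 3.3063], 'force': [-1.9807, 1.2883, -0.9586], 'grip_width': 0.0007}
tool-axes shift [-0.0098  0.0111  0.0738]
rotvec [-0.33 -0.23  1.81]
```

Request:
{"op": "carry_out", "data": {"plan": [{"grip": 1, "dp": [-0.005, 0.004, 0.025], "rotation": [0, 0, 1.8]}, {"grip": 1, "dp": [-0.004, 0.004, 0.024], "rotation": [0, 0, 0]}, {"grip": 1, "dp": [0, 0.002, 0.02], "rotation": [0, 0, 0]}, {"grip": 1, "dp": [0, 0.0, 0.002], "rotation": [0, 0, 0]}, {"grip": 1, "dp": [0, 0.015, 0], "rotation": [0, 0, 0]}, {"grip": 1, "dp": [0, 0.015, 0], "rotation": [0, 0, 0]}, {"grip": 1, "dp": [0, 0.015, 0], "rotation": [0, 0, 0]}, {"grip": 1, "dp": [0, 0.015, 0], "rotation": [0, 0, 0]}]}}

```text
time_s: 3.73
tool_pos: [0.6202, 0.0386, 0.0215]
tool_rot: [-179.5, 0.2, 3.6]
force: [-0.6, 4.4, -2.6]
grip_width: 0.0006
```

```bash
python3 -c "
from h import *
o=st();rows(o,[.618,-.045,.022],1.5)"
```

```text
{'time_s': 3.7333, 'tool_pos': [0.6202, 0.0386, 0.0215], 'tool_rot': [-179.4745, 0.1578, 3.6499], 'force': [-0.5673, 4.3763, -2.5568], 'grip_width': 0.0006}
tool-axes shift [-0.0075  0.0832 -0.0012]
rotvec [-0.52  0.17  2.15]
```

Request:
{"op": "carry_out", "data": {"plan": [{"grip": 1, "dp": [0, 0.013, 0], "rotation": [-0.2, 0, 0.5]}, {"grip": 1, "dp": [0, 0.013, 0], "rotation": [-0.2, 0, 0.5]}, {"grip": 1, "dp": [0, 0.013, 0], "rotation": [0, 0, 0.5]}, {"grip": 1, "dp": [0, 0.013, 0], "rotation": [0, 0, 0.5]}, {"grip": 1, "dp": [0, 0.013, 0], "rotation": [0, 0, 0]}, {"grip": 1, "dp": [0, 0.01, 0], "rotation": [0, 0, 0]}, {"grip": 1, "dp": [0, 0.006, 0], "rotation": [0, 0, 0]}, {"grip": 1, "dp": [0, 0, 0], "rotation": [0, 0, 0]}]}}

```text
time_s: 4.4
tool_pos: [0.6238, -0.0439, 0.0239]
tool_rot: [-179.5, 0.2, 1.9]
force: [-1.1, 1.7, -0.8]
grip_width: 0.0007
```

```bash
python3 -c "
from h import *
o=st();rows(o,[.618,-.045,.022],1.5)"
```

```text
{'time_s': 4.4, 'tool_pos': [0.6238, -0.0439, 0.0239], 'tool_rot': [-179.466, 0.1944, 1.8837], 'force': [-1.0891, 1.7066, -0.7786], 'grip_width': 0.0007}
tool-axes shift [-0.0059  0.0009  0.0019]
rotvec [-0.53  0.2   0.38]
```

Request:
{"op": "carry_out", "data": {"plan": [{"grip": 1, "dp": [0, -0.012, 0], "rotation": [0.3, 0, 0]}, {"grip": 1, "dp": [0, 0, -0.04], "rotation": [-0.5, 0, 0.4]}, {"grip": 1, "dp": [0, 0, -0.041], "rotation": [0, 0, 0]}, {"grip": 1, "dp": [0, 0, -0.041], "rotation": [0, 0, 0]}, {"grip": 1, "dp": [-0.022, 0.02, -0.024], "rotation": [0, 0, 0]}, {"grip": 1, "dp": [-0.022, 0.02, -0.024], "rotation": [0, 0, 0]}, {"grip": 1, "dp": [-0.022, 0.02, -0.024], "rotation": [0, 0, 0]}, {"grip": 1, "dp": [-0.022, 0.02, -0.024], "rotation": [0, 0, 0]}]}}

```text
time_s: 5.07
tool_pos: [0.5392, -0.1134, 0.2483]
tool_rot: [179.7, 0.3, 2.0]
force: [1.6, 0.5, -0.5]
grip_width: 0.0005
```

Request:
{"op": "carry_out", "data": {"plan": [{"grip": 1, "dp": [-0.022, 0.012, -0.02], "rotation": [0, 0, 0.5]}, {"grip": 1, "dp": [-0.022, 0.012, -0.02], "rotation": [0, 0, 0.5]}, {"grip": 1, "dp": [-0.02, 0.01, -0.01], "rotation": [0, 0, 0]}, {"grip": 1, "dp": [0, 0, 0], "rotation": [0, 0, 0]}, {"grip": 1, "dp": [0, 0, 0], "rotation": [0, 0, 0]}]}}

```text
time_s: 5.48
tool_pos: [0.4734, -0.1598, 0.312]
tool_rot: [179.4, -0.9, 0.2]
force: [0.7, 0.4, -0.0]
grip_width: 0.0004
```

```bash
python3 -c "
from h import *
o=st();im,p=snap('wrist','w2.png');cv2.imwrite('pics/w2b.png',cv2.resize(im,None,fx=1.5,fy=1.5))"
```

```text
{'time_s': 5.4833, 'tool_pos': [0.4734, -0.1598, 0.312], 'tool_rot': [179.4304, -0.9267, 0.2483], 'force': [0.6616, 0.3686, -0.0028], 'grip_width': 0.0004}
```

View pics/w2b.png

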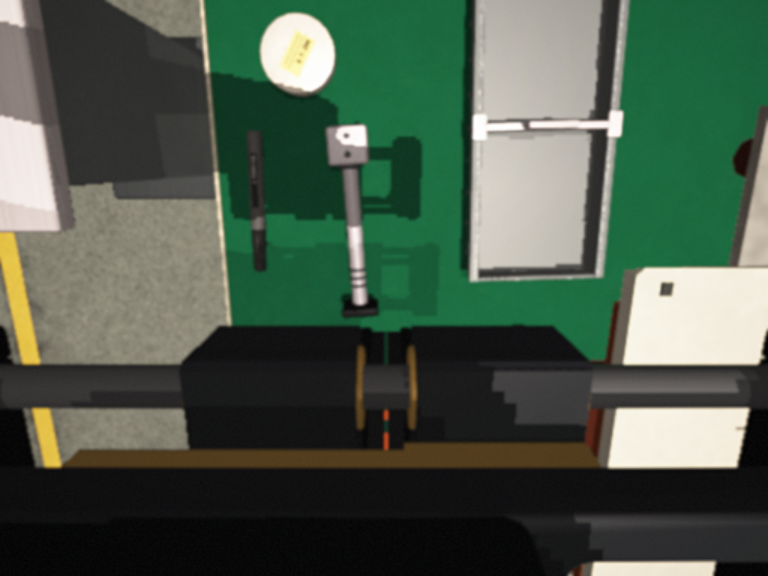

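The whole probe is visible: head top face from (326,127) to (368,164), shaft (351,170)–(359,300), foot (360,305). The divider is at (548,125), and the tote's far-end corners are at (471,281) and (603,276).

```bash
python3 -c "
from h import *
p=load('w2.png')
for n,u,z in [('headOutL',(326,127),.036),('headOutR',(366,124),.036),('headInL',(329,165),.036),('headInR',(368,162),.036),('shaft1',(351,172),.025),('shaft2',(359,292),.025),('footL',(343,297),.036),('footR',(377,295),.036),('tabL',(503,126),.0555),('tabR',(585,124),.0555),('div',(526,126),.0555),('cL',(471,281),.032),('cR',(603,276),.032),('wallTopL',(477,10),.032),('wallTopR',(628,10),.032),('markTop',(255,130),.016),('markBot',(260,270),.016)]:
    print(n,onz(p,np.array(u)/1.5,z).round(4))
"
```

```text
headOutL [ 0.4252 -0.061   0.036 ]
headOutR [ 0.4604 -0.0583  0.036 ]
headInL [ 0.427  -0.0934  0.036 ]
headInR [ 0.462  -0.0907  0.036 ]
shaft1 [ 0.446  -0.0997  0.025 ]
shaft2 [ 0.4521 -0.215   0.025 ]
footL [ 0.4371 -0.2169  0.036 ]
footR [ 0.4699 -0.2149  0.036 ]
tabL [ 0.5767 -0.0608  0.0555]
tabR [ 0.6465 -0.0588  0.0555]
div [ 0.5963 -0.0607  0.0555]
cL [ 0.5612 -0.2021  0.032 ]
cR [ 0.6901 -0.1971  0.032 ]
wallTopL [0.5545 0.0336 0.032 ]
wallTopR [0.6831 0.035  0.032 ]
markTop [ 0.3578 -0.0625  0.016 ]
markBot [ 0.3538 -0.1947  0.016 ]
```

The divider is at about −0.033 m, which is in range. The probe's balance point is at about (0.446, −0.117), with the shaft yawed about 3°. I'll go down to it now.

Request:
{"op": "carry_out", "data": {"plan": [{"grip": 0.25, "dp": [-0.004, -0.006, 0.035], "rotation": [0.5, 0.9, -2.7]}, {"grip": 0.25, "dp": [-0.004, -0.006, 0.035], "rotation": [0, 0, 0]}, {"grip": 0.25, "dp": [-0.004, -0.006, 0.035], "rotation": [0, 0, 0]}, {"grip": 0.25, "dp": [-0.004, -0.006, 0.035], "rotation": [0, 0, 0]}, {"grip": 0.25, "dp": [-0.004, -0.006, 0.035], "rotation": [0, 0, 0]}, {"grip": 0.25, "dp": [-0.004, -0.006, 0.035], "rotation": [0, 0, 0]}, {"grip": 0.25, "dp": [-0.003, -0.006, 0.03], "rotation": [0, 0, 0]}, {"grip": 0.25, "dp": [0, 0, 0], "rotation": [0, 0, 0]}]}}

```text
time_s: 6.2
tool_pos: [0.4569, -0.1151, 0.0593]
tool_rot: [179.5, -2.0, 3.5]
force: [-1.2, -0.1, -0.5]
grip_width: 0.0458
```

```bash
python3 -c "
from h import *
o=st();rows(o,[.446,-.117,.002],3.0)
im,p=snap('wrist','w3.png');print(proj(p,[.446,-.117,.025]),proj(p,[.4428,-.0597,.036]))"
```

```text
{'time_s': 6.2, 'tool_pos': [0.4569, -0.1151, 0.0593], 'tool_rot': [179.4559, -2.026, 3.5071], 'force': [-1.1793, -0.0828, -0.5398], 'grip_width': 0.0458}
tool-axes shift [-0.013   0.0007  0.0569]
rotvec [ 0.54 -2.03  0.5 ]
[238.35245858 219.24310979] [236.82760264 131.82087218]
```

View pics/w3.png

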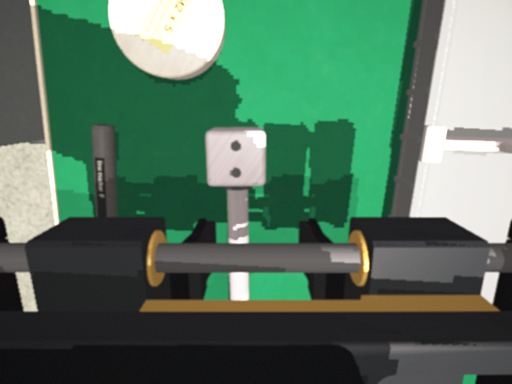

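The close view puts the head's outer edge at (236,129), against a prediction of (237,132). That agrees to about 2 mm. I'll descend and grip.

Request:
{"op": "carry_out", "data": {"plan": [{"grip": 0.25, "dp": [-0.008, 0, 0.015], "rotation": [0.5, -2, 0.5]}, {"grip": 0.25, "dp": [-0.006, 0, 0.018], "rotation": [0, 0, 0]}, {"grip": 0.25, "dp": [0, 0, 0.014], "rotation": [0, 0, 0]}, {"grip": 0.25, "dp": [0, 0, 0.006], "rotation": [0, 0, 0]}, {"grip": 0.25, "dp": [0, 0, 0], "rotation": [0, 0, 0]}]}}

```text
time_s: 6.67
tool_pos: [0.4549, -0.1181, 0.0139]
tool_rot: [179.7, -0.8, 3.2]
force: [-0.3, 0.2, 1.2]
grip_width: 0.0647
```

```bash
python3 -c "
from h import *
o=st();rows(o,[.446,-.116,.003],3.0)"
```

```text
{'time_s': 6.6667, 'tool_pos': [0.4549, -0.1181, 0.0139], 'tool_rot': [179.6636, -0.758, 3.1946], 'force': [-0.2595, 0.2434, 1.1774], 'grip_width': 0.0647}
tool-axes shift [-0.0089 -0.0027  0.0108]
rotvec [ 0.34 -0.76  0.19]
```

Request:
{"op": "carry_out", "data": {"plan": [{"grip": 0.25, "dp": [-0.009, -0.003, 0.006], "rotation": [0, -0.8, 0]}, {"grip": 0.25, "dp": [-0.003, -0.001, 0.004], "rotation": [0, 0, 0]}, {"grip": 0.25, "dp": [0, 0, 0.001], "rotation": [0, 0, 0]}, {"grip": 0.25, "dp": [0, 0, 0], "rotation": [0, 0, 0]}]}}

```text
time_s: 7.0
tool_pos: [0.4463, -0.1151, 0.0061]
tool_rot: [179.6, -0.3, 3.2]
force: [-0.5, 1.4, -0.6]
grip_width: 0.0654
```

```bash
python3 -c "
from h import *
o=st();rows(o,[.446,-.116,.003],3.0)"
```

```text
{'time_s': 7.0, 'tool_pos': [0.4463, -0.1151, 0.0061], 'tool_rot': [179.6078, -0.298, 3.2306], 'force': [-0.4558, 1.4033, -0.5763], 'grip_width': 0.0654}
tool-axes shift [-0.0004  0.0009  0.0032]
rotvec [ 0.39 -0.3   0.23]
```

Request:
{"op": "carry_out", "data": {"force": 45, "plan": [{"grip": 0.25, "dp": [0, 0, 0.003], "rotation": [0.3, 0, 0]}, {"grip": 1, "dp": [0, 0, 0], "rotation": [0, 0, 0]}, {"grip": 1, "dp": [0, 0, 0], "rotation": [0, 0, 0]}, {"grip": 1, "dp": [0, 0, 0], "rotation": [0, 0, 0]}, {"grip": 1, "dp": [0, 0, 0], "rotation": [0, 0, 0]}, {"grip": 1, "dp": [0, 0, 0], "rotation": [0, 0, 0]}, {"grip": 1, "dp": [0, 0, 0], "rotation": [0, 0, 0]}, {"grip": 1, "dp": [0, 0, 0], "rotation": [0, 0, 0]}]}}

```text
time_s: 7.67
tool_pos: [0.4477, -0.1152, 0.0044]
tool_rot: [180.0, -0.5, 3.2]
force: [0.4, -0.3, -0.7]
grip_width: 0.0264
```

Request:
{"op": "carry_out", "data": {"plan": [{"grip": 1, "dp": [0, 0, -0.006], "rotation": [0, 0, 0]}, {"grip": 1, "dp": [0, 0, -0.008], "rotation": [0, 0, 0]}, {"grip": 1, "dp": [0, 0, -0.008], "rotation": [0, 0, 0]}, {"grip": 1, "dp": [0, 0, -0.008], "rotation": [0, 0, 0]}, {"grip": 1, "dp": [0, 0, 0], "rotation": [0, 0, 0]}]}}

```text
time_s: 8.08
tool_pos: [0.4449, -0.1151, 0.0358]
tool_rot: [180.0, -0.2, 3.2]
force: [0.6, -0.5, -5.3]
grip_width: 0.0125
```

```bash
python3 -c "
from h import *
o=st();rows(o,[.6175,.041,.11],1.8);print(o['wrist_torque'])
a=[snap('scene','s2.png')[0][150:290,150:350],snap('wrist','w4.png')[0]]
cv2.imwrite('pics/c4.png',np.hstack([cv2.resize(a[0],(548,384)),a[1][:,130:380]]))"
```

```text
{'time_s': 8.0833, 'tool_pos': [0.4449, -0.1151, 0.0358], 'tool_rot': [179.9623, -0.2077, 3.1953], 'force': [0.588, -0.5402, -5.3288], 'grip_width': 0.0125}
tool-axes shift [ 0.1813 -0.1462 -0.0737]
rotvec [ 0.04 -0.21  1.4 ]
[-0.05193602 -0.03794822 -0.07043549]
```

View pics/c4.png

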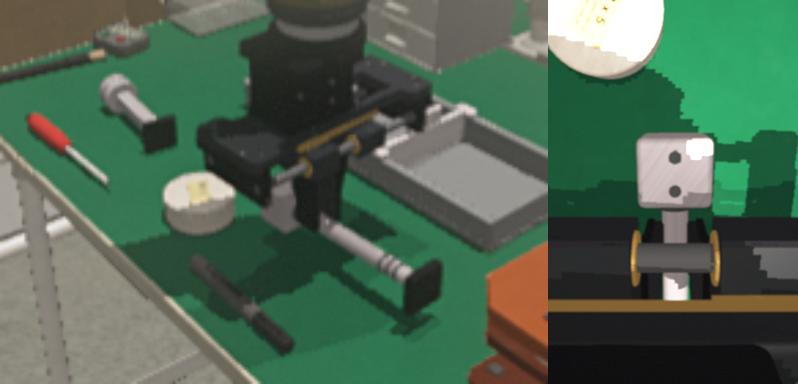

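The probe is held and level, with grip width 12.5 mm and about 5 N of weight carried. I'll lift clear and carry it over the handle bay.

Request:
{"op": "carry_out", "data": {"plan": [{"grip": 1, "dp": [0, 0, -0.015], "rotation": [0, 0, 0]}, {"grip": 1, "dp": [0, 0, -0.022], "rotation": [0, 0, 0]}, {"grip": 1, "dp": [0, 0, -0.022], "rotation": [0, 0, 0]}, {"grip": 1, "dp": [0, 0, -0.018], "rotation": [0, 0, 0]}, {"grip": 1, "dp": [0.005, -0.005, -0.008], "rotation": [0, 0, 0]}, {"grip": 1, "dp": [0.015, -0.014, 0], "rotation": [0, 0, 0.4]}, {"grip": 1, "dp": [0.02, -0.02, 0], "rotation": [0, 0, 0.4]}, {"grip": 1, "dp": [0.02, -0.02, 0], "rotation": [0, 0, 0.4]}]}}

```text
time_s: 8.85
tool_pos: [0.4957, -0.0547, 0.1184]
tool_rot: [-179.9, 0.5, 1.4]
force: [0.4, 0.3, -3.8]
grip_width: 0.0126
```

Request:
{"op": "carry_out", "data": {"plan": [{"grip": 1, "dp": [0.02, -0.022, 0], "rotation": [0, 0, 0.2]}, {"grip": 1, "dp": [0.02, -0.022, 0], "rotation": [0, 0, 0]}, {"grip": 1, "dp": [0.02, -0.022, 0], "rotation": [0, 0, 0]}, {"grip": 1, "dp": [0.015, -0.02, 0], "rotation": [0, 0, 0]}, {"grip": 1, "dp": [0.01, -0.012, 0], "rotation": [0, 0, 0]}, {"grip": 1, "dp": [0, 0, 0], "rotation": [0, 0, 0]}]}}

```text
time_s: 9.35
tool_pos: [0.5838, 0.0616, 0.1098]
tool_rot: [-179.7, 0.7, 1.7]
force: [1.3, 0.9, -4.6]
grip_width: 0.0124
```

```bash
python3 -c "
from h import *
o=st();rows(o,[.617,.076,.12],1.8)
im,p=snap('wrist','w5.png')
cv2.imwrite('pics/w5b.png',im)
q=load('w4.png')
for z in (.05,.06,.07,.08): print(z,[onz(q,u,z).round(4).tolist() for u in((220,135),(294,133),(222,208))])"
```

```text
{'time_s': 9.35, 'tool_pos': [0.5838, 0.0616, 0.1098], 'tool_rot': [-179.7113, 0.7347, 1.6768], 'force': [1.2974, 0.8736, -4.6404], 'grip_width': 0.0124}
tool-axes shift [ 0.0335 -0.0135 -0.0105]
rotvec [-0.29  0.73 -0.13]
0.05 [[0.4245, -0.0587, 0.05], [0.4584, -0.0559, 0.05], [0.4264, -0.0938, 0.05]]
0.06 [[0.4256, -0.0579, 0.06], [0.4572, -0.0553, 0.06], [0.4273, -0.0906, 0.06]]
0.07 [[0.4267, -0.0571, 0.07], [0.4559, -0.0547, 0.07], [0.4283, -0.0873, 0.07]]
0.08 [[0.4278, -0.0563, 0.08], [0.4547, -0.0541, 0.08], [0.4293, -0.0841, 0.08]]
```

View pics/w5b.png

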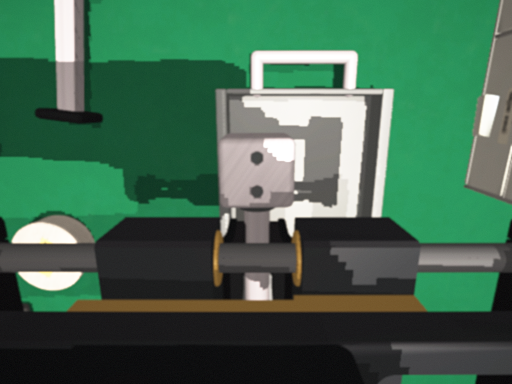

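The probe is over the handle bay. Its head top is at about (256,135), the bay's handle-end corners at (217,91) and (392,91), and it still needs 34 mm in +x. The shaft sits low in the fingers, with its axis near the tips, so I'll go gently.

Request:
{"op": "carry_out", "data": {"plan": [{"grip": 1, "dp": [0.007, -0.003, 0], "rotation": [0, 0.3, 0]}, {"grip": 1, "dp": [0.01, -0.004, 0], "rotation": [0, 0.4, 0]}, {"grip": 1, "dp": [0.01, -0.004, 0], "rotation": [0, 0, 0]}, {"grip": 1, "dp": [0.009, -0.004, 0], "rotation": [0, 0, 0]}, {"grip": 1, "dp": [0.003, -0.002, 0], "rotation": [0, 0, 0]}, {"grip": 1, "dp": [0, 0, 0], "rotation": [0, 0, 0]}]}}

```text
time_s: 9.9
tool_pos: [0.6219, 0.0765, 0.1055]
tool_rot: [-179.9, 0.4, 1.4]
force: [-0.2, -0.7, -4.3]
grip_width: 0.0125
```

```bash
python3 -c "
from h import *
o=st();rows(o,[.617,.076,.05],1.8)
p=load('w5.png')
for u in((217,91),(392,91)): print(onz(p,u,.032).round(4))
z=.126
print([onz(p,u,z).round(4).tolist() for u in((220,136),(293,134),(221,208),(294,206))])"
```

```text
{'time_s': 9.9, 'tool_pos': [0.6219, 0.0765, 0.1055], 'tool_rot': [-179.8938, 0.3559, 1.4029], 'force': [-0.1656, -0.681, -4.2643], 'grip_width': 0.0125}
tool-axes shift [-0.0046  0.0004  0.0555]
rotvec [-0.11  0.36 -0.4 ]
[0.5514 0.1432 0.032 ]
[0.6786 0.1468 0.032 ]
[[0.5656, 0.1179, 0.126], [0.5989, 0.1198, 0.126], [0.5661, 0.0834, 0.126], [0.6013, 0.0856, 0.126]]
```

Request:
{"op": "carry_out", "data": {"plan": [{"grip": 1, "dp": [-0.003, 0.001, 0.01], "rotation": [0, 0.3, -0.4]}, {"grip": 1, "dp": [-0.001, 0.001, 0.013], "rotation": [0, 0, 0]}, {"grip": 1, "dp": [0, 0, 0.013], "rotation": [0, 0, 0]}, {"grip": 1, "dp": [0, 0, 0.011], "rotation": [0, 0, 0]}, {"grip": 1, "dp": [0, 0, 0.008], "rotation": [0, 0, 0]}, {"grip": 1, "dp": [0, 0, 0.004], "rotation": [0, 0, 0]}, {"grip": 1, "dp": [0, 0, 0], "rotation": [0, 0, 0]}]}}

```text
time_s: 10.48
tool_pos: [0.6169, 0.072, 0.0411]
tool_rot: [-179.9, 0.2, 1.6]
force: [0.7, 0.5, -4.6]
grip_width: 0.0121
```

```bash
python3 -c "
from h import *
o=st();rows(o,[.617,.0745,.026],1.8)"
```

```text
{'time_s': 10.4833, 'tool_pos': [0.6169, 0.072, 0.0411], 'tool_rot': [-179.9375, 0.1517, 1.6031], 'force': [0.6791, 0.5137, -4.5521], 'grip_width': 0.0121}
tool-axes shift [ 0.0002 -0.0025  0.0151]
rotvec [-0.06  0.15 -0.2 ]
```

Request:
{"op": "carry_out", "data": {"plan": [{"grip": 1, "dp": [0, -0.002, 0.004], "rotation": [0, 0, 0]}, {"grip": 1, "dp": [0, 0, 0.004], "rotation": [0, 0, 0]}, {"grip": 1, "dp": [0, 0, 0.003], "rotation": [0, 0, 0]}, {"grip": 1, "dp": [0, 0, 0], "rotation": [0, 0, 0]}]}}

```text
time_s: 10.82
tool_pos: [0.6175, 0.0745, 0.0295]
tool_rot: [-179.9, 0.1, 1.6]
force: [0.3, 0.2, -4.6]
grip_width: 0.0124
```

Request:
{"op": "carry_out", "data": {"plan": [{"grip": 1, "dp": [0, 0, 0.003], "rotation": [0, 0, 0]}, {"grip": 1, "dp": [0, 0, 0], "rotation": [0, 0, 0]}]}}

```text
time_s: 10.98
tool_pos: [0.6179, 0.0748, 0.0267]
tool_rot: [-179.9, 0.0, 1.6]
force: [-0.1, -0.3, -4.0]
grip_width: 0.0128
```

Request:
{"op": "carry_out", "data": {"plan": [{"grip": 1, "dp": [0, 0, 0.002], "rotation": [0, 0, 0]}, {"grip": 1, "dp": [0, 0, 0], "rotation": [0, 0, 0]}]}}

```text
time_s: 11.15
tool_pos: [0.6184, 0.0749, 0.025]
tool_rot: [-179.9, -0.0, 1.6]
force: [-0.1, -0.3, -5.3]
grip_width: 0.0125
```

Request:
{"op": "carry_out", "data": {"plan": [{"grip": 1, "dp": [0, 0, 0.003], "rotation": [0, 0, 0]}, {"grip": 1, "dp": [0, 0, 0], "rotation": [0, 0, 0]}]}}

```text
time_s: 11.32
tool_pos: [0.6187, 0.0749, 0.0221]
tool_rot: [-179.9, -0.1, 1.6]
force: [-0.7, 0.3, -5.5]
grip_width: 0.0124
```

Request:
{"op": "carry_out", "data": {"plan": [{"grip": 1, "dp": [0, 0, 0.003], "rotation": [0, 0, 0]}, {"grip": 1, "dp": [0, 0, 0], "rotation": [0, 0, 0]}]}}

```text
time_s: 11.48
tool_pos: [0.6198, 0.0749, 0.0218]
tool_rot: [-179.8, -0.1, 1.6]
force: [0.2, -0.7, -4.6]
grip_width: 0.0125
```

Request:
{"op": "carry_out", "data": {"plan": [{"grip": 1, "dp": [0, 0, 0.003], "rotation": [0, 0, 0]}, {"grip": 1, "dp": [0, 0, 0], "rotation": [0, 0, 0]}]}}

```text
time_s: 11.65
tool_pos: [0.621, 0.075, 0.0217]
tool_rot: [-179.8, -0.3, 1.6]
force: [-0.9, -0.5, -4.1]
grip_width: 0.0125
```

Request:
{"op": "carry_out", "data": {"plan": [{"grip": 1, "dp": [0, 0, 0.003], "rotation": [0, 0, 0]}, {"grip": 1, "dp": [0, 0, 0], "rotation": [0, 0, 0]}]}}

```text
time_s: 11.82
tool_pos: [0.6221, 0.075, 0.0216]
tool_rot: [-179.7, -0.4, 1.6]
force: [0.2, -0.1, -4.6]
grip_width: 0.0124
```

```bash
python3 -c "
from h import *
o=st();im,p=snap('wrist','w6.png');s,_=snap('scene','s6.png')
cv2.imwrite('pics/c6.png',np.hstack([cv2.resize(s[130:250,200:370],(544,384)),im[:,150:380]]))"
```

```text
{'time_s': 11.8167, 'tool_pos': [0.6221, 0.075, 0.0216], 'tool_rot': [-179.6795, -0.3592, 1.6032], 'force': [0.2207, -0.0637, -4.6387], 'grip_width': 0.0124}
```

View pics/c6.png

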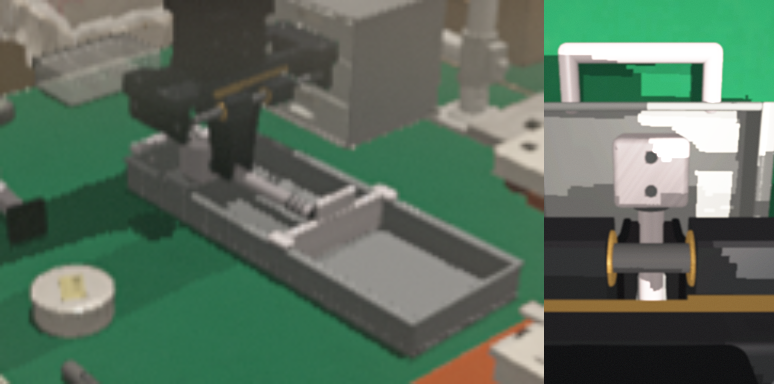

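```bash
python3 -c "
from h import *
o=env.get_obs();print(np.round(o['qpos'],2),np.round(o['effort'],1),o['wrist_torque'])
p=load('w6.png')
for z in (.03,.036,.042,.05,.06): print(z,[onz(p,u,z).round(4).tolist() for u in((219,136),(293,136),(222,207),(295,206))])"
```

```text
[-30.71  26.7   26.85  99.66 -14.39  56.6    3.18] [ -0.1 -47.    6.5 -25.8  -0.2  -0.2   0. ] [-0.18672712  0.22488687 -0.06461211]
0.03 [[0.6023, 0.1307, 0.03], [0.638, 0.1317, 0.03], [0.6038, 0.0951, 0.03], [0.6409, 0.0966, 0.03]]
0.036 [[0.603, 0.1312, 0.036], [0.6372, 0.1321, 0.036], [0.6044, 0.0969, 0.036], [0.6401, 0.0983, 0.036]]
0.042 [[0.6037, 0.1316, 0.042], [0.6365, 0.1325, 0.042], [0.605, 0.0988, 0.042], [0.6392, 0.1001, 0.042]]
0.05 [[0.6046, 0.1322, 0.05], [0.6355, 0.133, 0.05], [0.6058, 0.1012, 0.05], [0.6381, 0.1025, 0.05]]
0.06 [[0.6057, 0.133, 0.06], [0.6343, 0.1337, 0.06], [0.6068, 0.1043, 0.06], [0.6367, 0.1055, 0.06]]
```

Depth has stalled at 0.0217 over three steps, and the camera puts the head top at about 0.037–0.040, so the probe is on the bay floor. I'll open partway and lift off.

Request:
{"op": "carry_out", "data": {"plan": [{"grip": 0.6, "dp": [0, 0, 0], "rotation": [0, 0, 0]}, {"grip": 0.6, "dp": [0, 0, 0], "rotation": [0, 0, 0]}, {"grip": 0.6, "dp": [0, 0, 0], "rotation": [0, 0, 0]}, {"grip": 0.6, "dp": [0, 0, 0], "rotation": [0, 0, 0]}, {"grip": 0.6, "dp": [0, 0, 0], "rotation": [0, 0, 0]}, {"grip": 0.6, "dp": [0, 0, 0], "rotation": [0, 0, 0]}]}}

```text
time_s: 12.42
tool_pos: [0.6239, 0.0753, 0.0211]
tool_rot: [-179.7, -0.6, 1.6]
force: [-0.3, -0.0, 0.4]
grip_width: 0.0337
```

Request:
{"op": "carry_out", "data": {"plan": [{"grip": 0.6, "dp": [0, 0, -0.01], "rotation": [0, 0, 0]}, {"grip": 0.6, "dp": [0, 0, -0.02], "rotation": [0, 0, 0]}, {"grip": 0.6, "dp": [0, 0, -0.03], "rotation": [0, 0, 0]}, {"grip": 0.6, "dp": [0, 0, -0.04], "rotation": [0, 0, 0]}, {"grip": 0.6, "dp": [0, 0, -0.04], "rotation": [0, 0, 0]}, {"grip": 0.6, "dp": [0, 0, -0.04], "rotation": [0, 0, 0]}, {"grip": 0.6, "dp": [-0.01, 0, -0.04], "rotation": [0, 0, 0]}, {"grip": 0.6, "dp": [-0.02, 0, -0.02], "rotation": [0, 0, 0]}]}}

```text
time_s: 13.08
tool_pos: [0.5893, 0.072, 0.2664]
tool_rot: [180.0, 0.1, 1.5]
force: [-0.2, 0.6, 0.6]
grip_width: 0.0346
```

```bash
python3 -c "
from h import *
o=st();rows(o,[.48,.11,.26],0)"
```

```text
{'time_s': 13.0833, 'tool_pos': [0.5893, 0.072, 0.2664], 'tool_rot': [179.9971, 0.0686, 1.4793], 'force': [-0.2112, 0.585, 0.6062], 'grip_width': 0.0346}
tool-axes shift [-0.1082 -0.0409  0.0065]
rotvec [0.   0.07 1.48]
```

Request:
{"op": "carry_out", "data": {"plan": [{"grip": 0.3, "dp": [-0.02, 0.007, -0.016], "rotation": [0, 0, 0.5]}, {"grip": 0.3, "dp": [-0.022, 0.007, -0.016], "rotation": [0, 0, 0]}, {"grip": 0.3, "dp": [-0.022, 0.007, -0.016], "rotation": [0, 0, 0]}, {"grip": 0.3, "dp": [-0.02, 0.007, -0.016], "rotation": [0, 0, 0]}, {"grip": 0.3, "dp": [0, 0, 0], "rotation": [0, 0, 0]}, {"grip": 0.3, "dp": [0, 0, 0], "rotation": [0, 0, 0]}]}}

```text
time_s: 13.58
tool_pos: [0.5023, 0.0394, 0.3466]
tool_rot: [-179.5, -1.0, 0.9]
force: [-0.3, 0.1, 0.0]
grip_width: 0.0597
```

```bash
python3 -c "
from h import *
o=st();im,p=snap('wrist','w7.png');cv2.imwrite('pics/w7b.png',cv2.resize(im,None,fx=1.5,fy=1.5))"
```

```text
{'time_s': 13.5833, 'tool_pos': [0.5023, 0.0394, 0.3466], 'tool_rot': [-179.5237, -0.9867, 0.8537], 'force': [-0.2849, 0.0811, 0.0161], 'grip_width': 0.0597}
```

View pics/w7b.png

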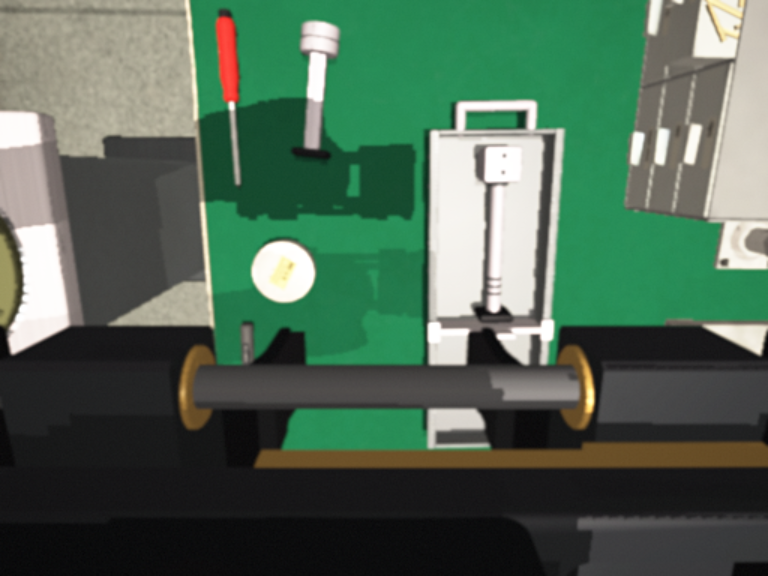

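The probe lies straight in the handle bay, head at (501,163) and foot at (493,312), clear of the divider at row 330. The bar is at drum (320,38), shaft (317,60)–(313,148) and foot (312,153).

```bash
python3 -c "
from h import *
p=load('w7.png');im=cv2.imread('pics/w7.png')
for n,u,z in [('drumOutTop',(320.5,21),.033),('drumL',(300,38),.018),('drumR',(340,38),.018),('sh1',(317.5,60),.025),('sh2',(313.5,145),.025),('foot',(312,150),.036),('footb',(312,157),.036),('div',(490,330),.0385),('wL',(428,330),.032),('wR',(552,330),.032),('corL',(428,447),.032),('probeHeadOut',(502,146),.04),('probeFoot',(494,310),.04),('cL',(429,130),.032),('cR',(563,130),.032)]:
    print(n,onz(p,np.array(u)/1.5,z).round(4))
"
```

```text
drumOutTop [0.4456 0.2383 0.033 ]
drumL [0.4243 0.2275 0.018 ]
drumR [0.4622 0.2281 0.018 ]
sh1 [0.4413 0.207  0.025 ]
sh2 [0.4358 0.1297 0.025 ]
foot [0.4357 0.1245 0.036 ]
footb [0.4355 0.118  0.036 ]
div [ 0.6199 -0.0563  0.0385]
wL [ 0.5548 -0.0591  0.032 ]
wR [ 0.6887 -0.058   0.032 ]
corL [ 0.5599 -0.2004  0.032 ]
probeHeadOut [0.6185 0.1307 0.04  ]
probeFoot [ 0.6222 -0.0337  0.04  ]
cL [0.5485 0.1449 0.032 ]
cR [0.6791 0.147  0.032 ]
```

Request:
{"op": "carry_out", "data": {"plan": [{"grip": 0.3, "dp": [-0.007, -0.018, 0.02], "rotation": [0.4, -1, 2.5]}, {"grip": 0.3, "dp": [-0.007, -0.018, 0.032], "rotation": [0, 0, 2.5]}, {"grip": 0.3, "dp": [-0.007, -0.018, 0.035], "rotation": [0, 0, 0]}, {"grip": 0.3, "dp": [-0.007, -0.018, 0.035], "rotation": [0, 0, 0]}, {"grip": 0.3, "dp": [-0.007, -0.018, 0.035], "rotation": [0, 0, 0]}, {"grip": 0.3, "dp": [-0.007, -0.018, 0.035], "rotation": [0, 0, 0]}, {"grip": 0.3, "dp": [-0.007, -0.018, 0.035], "rotation": [0, 0, 0]}, {"grip": 0.3, "dp": [-0.007, -0.018, 0.03], "rotation": [0, 0, 0]}]}}

```text
time_s: 14.3
tool_pos: [0.4656, 0.1906, 0.086]
tool_rot: [-179.0, -0.7, -5.3]
force: [1.0, 0.5, -0.2]
grip_width: 0.0611
```

```bash
python3 -c "
from h import *
o=st();rows(o,[.440,.193,.05],-4.1)"
```

```text
{'time_s': 14.3, 'tool_pos': [0.4656, 0.1906, 0.086], 'tool_rot': [-178.9978, -0.7049, -5.2786], 'force': [0.9865, 0.4763, -0.2011], 'grip_width': 0.0611}
tool-axes shift [-0.0262  0.0006  0.0357]
rotvec [-0.99 -0.72 -1.17]
```

Request:
{"op": "carry_out", "data": {"plan": [{"grip": 0.3, "dp": [-0.013, 0, 0.01], "rotation": [-1, -0.7, -1.2]}, {"grip": 0.3, "dp": [-0.012, 0, 0.012], "rotation": [0, 0, 0]}, {"grip": 0.3, "dp": [-0.003, 0, 0.012], "rotation": [0, 0, 0]}, {"grip": 0.3, "dp": [0, 0, 0], "rotation": [0, 0, 0]}, {"grip": 0.3, "dp": [0, 0, 0], "rotation": [0, 0, 0]}]}}

```text
time_s: 14.72
tool_pos: [0.4276, 0.1928, 0.0396]
tool_rot: [179.0, 1.1, -3.4]
force: [0.5, -0.5, 0.3]
grip_width: 0.0608
```

```bash
python3 -c "
from h import *
o=st();rows(o,[.440,.193,.003],-4.1)
im,p=snap('wrist','w8.png')
for X in ([.4438,.238,.036],[.4421,.214,.036],[.4403,.2,.025]): print(proj(p,X).round(1))
cv2.imwrite('pics/w8b.png',im)"
```

```text
{'time_s': 14.7167, 'tool_pos': [0.4276, 0.1928, 0.0396], 'tool_rot': [178.9766, 1.1045, -3.4251], 'force': [0.5447, -0.5296, 0.2875], 'grip_width': 0.0608}
tool-axes shift [ 0.013  -0.0016  0.0363]
rotvec [1.03 1.1  0.68]
[282.5 154.1]
[281.1 198.2]
[278.  215.8]
```

View pics/w8b.png

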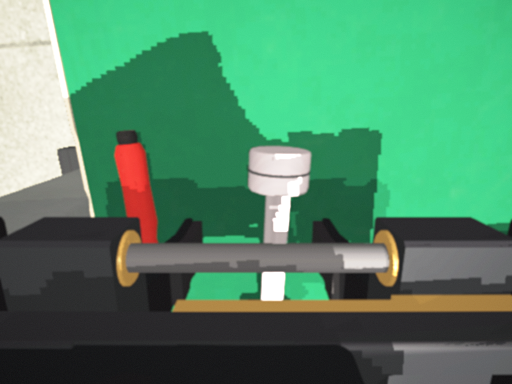

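The drum's outer edge is at (280,147), 7 px further out than predicted, so the balance point is at about (0.439, 0.195). The red driver handle at (140,200) is close to the left finger. I'll narrow the opening and move +x before going lower.

Request:
{"op": "carry_out", "data": {"plan": [{"grip": 0.45, "dp": [0.012, -0.002, 0], "rotation": [1, 1.1, 0.7]}, {"grip": 0.45, "dp": [0.002, 0, 0], "rotation": [0, 0, 0]}, {"grip": 0.45, "dp": [0, 0, 0], "rotation": [0, 0, 0]}, {"grip": 0.45, "dp": [0, 0, 0], "rotation": [0, 0, 0]}]}}

```text
time_s: 15.1
tool_pos: [0.4478, 0.1936, 0.0432]
tool_rot: [-179.7, -0.5, -4.4]
force: [-0.9, 0.1, -0.1]
grip_width: 0.0488
```

```bash
python3 -c "
from h import *
o=st();rows(o,[.4395,.195,.003],-4.1)
p=load('w8.png')
for u in ((125,150),(157,243),(147,190)): print(onz(p,u,.012).round(4))"
```

```text
{'time_s': 15.1, 'tool_pos': [0.4478, 0.1936, 0.0432], 'tool_rot': [-179.7341, -0.4788, -4.3835], 'force': [-0.9086, 0.0755, -0.0899], 'grip_width': 0.0488}
tool-axes shift [-0.0088 -0.0005  0.0401]
rotvec [-0.26 -0.48 -0.28]
[0.3504 0.2423 0.012 ]
[0.3609 0.1806 0.012 ]
[0.3599 0.2167 0.012 ]
```

Request:
{"op": "carry_out", "data": {"plan": [{"grip": 0.45, "dp": [-0.004, -0.001, 0.012], "rotation": [0, 0, 0]}, {"grip": 0.45, "dp": [-0.003, 0, 0.013], "rotation": [0, 0, 0]}, {"grip": 0.45, "dp": [0, 0, 0.008], "rotation": [0, 0, 0]}, {"grip": 0.45, "dp": [0, 0, 0.003], "rotation": [0, 0, 0]}, {"grip": 0.45, "dp": [0, 0, 0], "rotation": [0, 0, 0]}]}}

```text
time_s: 15.52
tool_pos: [0.4453, 0.196, 0.0092]
tool_rot: [-179.5, -0.8, -4.5]
force: [-0.4, 0.4, 0.5]
grip_width: 0.0481
```

```bash
python3 -c "
from h import *
o=st();rows(o,[.4395,.195,.003],-4.1)"
```

```text
{'time_s': 15.5167, 'tool_pos': [0.4453, 0.196, 0.0092], 'tool_rot': [-179.477, -0.8329, -4.5301], 'force': [-0.4408, 0.3887, 0.457], 'grip_width': 0.0481}
tool-axes shift [-0.0058  0.0015  0.0061]
rotvec [-0.52 -0.83 -0.43]
```

Now I'll finish the approach and close, waiting until the grip is fully made before lifting.

Request:
{"op": "carry_out", "data": {"plan": [{"grip": 0.45, "dp": [-0.006, 0.001, 0.004], "rotation": [-0.5, -0.8, -0.4]}, {"grip": 0.45, "dp": [0, 0, 0.002], "rotation": [0, 0, 0]}, {"grip": 1, "dp": [0, 0, 0], "rotation": [0, 0, 0]}, {"grip": 1, "dp": [0, 0, 0], "rotation": [0, 0, 0]}, {"grip": 1, "dp": [0, 0, 0], "rotation": [0, 0, 0]}, {"grip": 1, "dp": [0, 0, 0], "rotation": [0, 0, 0]}, {"grip": 1, "dp": [0, 0, 0], "rotation": [0, 0, 0]}, {"grip": 1, "dp": [0, 0, 0], "rotation": [0, 0, 0]}]}}

```text
time_s: 16.18
tool_pos: [0.4405, 0.1961, 0.0045]
tool_rot: [-179.9, -0.1, -4.1]
force: [-2.5, 0.3, 1.4]
grip_width: 0.0158
```

Request:
{"op": "carry_out", "data": {"plan": [{"grip": 1, "dp": [0, 0, 0], "rotation": [0, 0, 0]}, {"grip": 1, "dp": [0, 0, 0], "rotation": [0, 0, 0]}, {"grip": 1, "dp": [0, 0, 0], "rotation": [0, 0, 0]}, {"grip": 1, "dp": [0, 0, 0], "rotation": [0, 0, 0]}]}}

```text
time_s: 16.52
tool_pos: [0.4403, 0.1962, 0.0045]
tool_rot: [-179.9, -0.1, -4.1]
force: [-0.1, -0.5, 0.1]
grip_width: 0.0133
```

Request:
{"op": "carry_out", "data": {"plan": [{"grip": 1, "dp": [0, 0, -0.006], "rotation": [0, 0, 0]}, {"grip": 1, "dp": [0, 0, -0.008], "rotation": [0, 0, 0]}, {"grip": 1, "dp": [0, 0, -0.008], "rotation": [0, 0, 0]}, {"grip": 1, "dp": [0, 0, 0], "rotation": [0, 0, 0]}]}}

```text
time_s: 16.85
tool_pos: [0.4392, 0.1952, 0.0275]
tool_rot: [180.0, 0.0, -4.1]
force: [0.4, 0.6, -2.9]
grip_width: 0.0138
```

```bash
python3 -c "
from h import *
o=st();print(o['wrist_torque'])
s,_=snap('scene','s9.png');im,_=snap('wrist','w9.png')
cv2.imwrite('pics/c9.png',np.hstack([cv2.resize(s[120:260,130:330],(548,384)),im[:,150:400]]))"
```

```text
{'time_s': 16.85, 'tool_pos': [0.4392, 0.1952, 0.0275], 'tool_rot': [179.9573, 0.0441, -4.1162], 'force': [0.4192, 0.6066, -2.8562], 'grip_width': 0.0138}
[-0.01172622 -0.0176587   0.02566425]
```

View pics/c9.png

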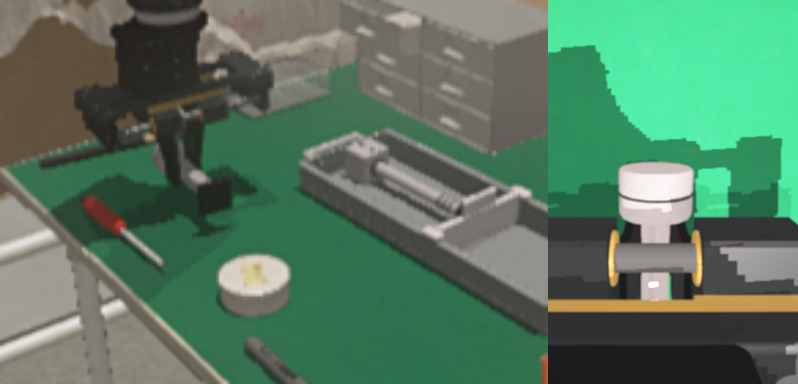

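The bar is held level, grip width 13.8 mm and 2.9 N carried, and the probe rests in its bay. I'll lift and carry it over the other bay.

Request:
{"op": "carry_out", "data": {"plan": [{"grip": 1, "dp": [0, 0, -0.015], "rotation": [0, 0, 0]}, {"grip": 1, "dp": [0, 0, -0.025], "rotation": [0, 0, 0]}, {"grip": 1, "dp": [0, 0, -0.028], "rotation": [0, 0, 0]}, {"grip": 1, "dp": [0, 0, -0.025], "rotation": [0, 0, 0]}, {"grip": 1, "dp": [0.003, 0.006, -0.012], "rotation": [0, 0, 0]}, {"grip": 1, "dp": [0.008, 0.014, 0], "rotation": [0, 0, 0]}, {"grip": 1, "dp": [0.012, 0.02, 0], "rotation": [0, 0, 0]}, {"grip": 1, "dp": [0.015, 0.025, 0], "rotation": [0, 0, 0]}]}}

```text
time_s: 17.62
tool_pos: [0.4677, 0.1316, 0.1344]
tool_rot: [179.9, 0.4, -3.4]
force: [-0.3, -0.8, -2.3]
grip_width: 0.0136
```

Request:
{"op": "carry_out", "data": {"plan": [{"grip": 1, "dp": [0.015, 0.027, 0], "rotation": [0, 0, -0.8]}, {"grip": 1, "dp": [0.015, 0.027, 0], "rotation": [0, 0, -1]}, {"grip": 1, "dp": [0.015, 0.027, 0], "rotation": [0, 0, -1]}, {"grip": 1, "dp": [0.015, 0.027, 0], "rotation": [0, 0, -1]}, {"grip": 1, "dp": [0.015, 0.027, 0], "rotation": [0, 0, -1]}, {"grip": 1, "dp": [0.015, 0.025, 0], "rotation": [0, 0, -1]}, {"grip": 1, "dp": [0.012, 0.02, 0], "rotation": [0, 0, 0]}, {"grip": 1, "dp": [0.008, 0.012, 0], "rotation": [0, 0, 0]}]}}

```text
time_s: 18.28
tool_pos: [0.579, -0.0726, 0.1322]
tool_rot: [179.9, 0.5, 2.8]
force: [-0.2, -0.3, -2.1]
grip_width: 0.0135
```

```bash
python3 -c "
from h import *
o=st();rows(o,[.6227,-.115,.12],1.8)
p=load('w9.png')
print([onz(p,u,.059).round(4).tolist() for u in((257,163),)],[onz(p,u,.041).round(4).tolist() for u in((219,180),(296,180),(259,222))])"
```

```text
{'time_s': 18.2833, 'tool_pos': [0.579, -0.0726, 0.1322], 'tool_rot': [179.9285, 0.493, 2.7837], 'force': [-0.1935, -0.3449, -2.143], 'grip_width': 0.0135}
tool-axes shift [0.0417 0.0444 0.0119]
rotvec [0.08 0.49 0.98]
[[0.4424, 0.2421, 0.059]] [[0.4234, 0.2323, 0.041], [0.4602, 0.2296, 0.041], [0.441, 0.2096, 0.041]]
```

Request:
{"op": "carry_out", "data": {"plan": [{"grip": 1, "dp": [0.01, 0.01, 0], "rotation": [0, 0.3, 0.5]}, {"grip": 1, "dp": [0.012, 0.012, 0.004], "rotation": [0, 0.2, 0.5]}, {"grip": 1, "dp": [0.011, 0.012, 0.004], "rotation": [0, 0, 0]}, {"grip": 1, "dp": [0.006, 0.007, 0.004], "rotation": [0, 0, 0]}, {"grip": 1, "dp": [0, 0, 0], "rotation": [0, 0, 0]}, {"grip": 1, "dp": [0, 0, 0], "rotation": [0, 0, 0]}]}}

```text
time_s: 18.78
tool_pos: [0.6201, -0.1193, 0.1162]
tool_rot: [179.8, 0.3, 1.4]
force: [0.6, -0.3, -1.8]
grip_width: 0.0134
```

```bash
python3 -c "
from h import *
o=st();rows(o,[.6227,-.115,.06],1.8)
im,p=snap('wrist','w10.png');print(o['tool_pos'])
cv2.imwrite('pics/c10.png',cv2.resize(im,None,fx=1.5,fy=1.5))"
```

```text
{'time_s': 18.7833, 'tool_pos': [0.6201, -0.1193, 0.1162], 'tool_rot': [179.7509, 0.2695, 1.3663], 'force': [0.603, -0.3288, -1.7657], 'grip_width': 0.0134}
tool-axes shift [ 0.003  -0.0045  0.0562]
rotvec [ 0.25  0.27 -0.43]
[ 0.6200641  -0.11931944  0.11622609]
```

The view limit is reached, so I'll measure the divider edge numerically from this image.

```bash
python3 -c "
from h import *
p=load('w10.png');g=cv2.imread('pics/w10.png',0)
for x in (.58,.59,.655,.665):
  a=proj(p,[x,-.03,.0385]);b=proj(p,[x,-.085,.0385])
  print(x,a.round(),b.round())
  r=[]
  for y in np.arange(-.03,-.0801,-.0025):
    u=proj(p,[x,y,.0385]).round().astype(int); r.append((round(y*1000,1),int(g[u[1],u[0]])))
  print(r)"
```

```text
0.58 [205.  79.] [206. 155.]
[(np.float64(-30.0), 137), (np.float64(-32.5), 137), (np.float64(-35.0), 137), (np.float64(-37.5), 135), (np.float64(-40.0), 136), (np.float64(-42.5), 136), (np.float64(-45.0), 135), (np.float64(-47.5), 135), (np.float64(-50.0), 135), (np.float64(-52.5), 133), (np.float64(-55.0), 132), (np.float64(-57.5), 216), (np.float64(-60.0), 213), (np.float64(-62.5), 115), (np.float64(-65.0), 126), (np.float64(-67.5), 132), (np.float64(-70.0), 134), (np.float64(-72.5), 132), (np.float64(-75.0), 132), (np.float64(-77.5), 131), (np.float64(-80.0), 131)]
0.59 [218.  79.] [219. 155.]
[(np.float64(-30.0), 139), (np.float64(-32.5), 139), (np.float64(-35.0), 140), (np.float64(-37.5), 140), (np.float64(-40.0), 138), (np.float64(-42.5), 136), (np.float64(-45.0), 138), (np.float64(-47.5), 138), (np.float64(-50.0), 138), (np.float64(-52.5), 139), (np.float64(-55.0), 137), (np.float64(-57.5), 216), (np.float64(-60.0), 205), (np.float64(-62.5), 113), (np.float64(-65.0), 128), (np.float64(-67.5), 134), (np.float64(-70.0), 134), (np.float64(-72.5), 133), (np.float64(-75.0), 133), 
[... 505 characters left out ...]
oat64(-70.0), 133), (np.float64(-72.5), 135), (np.float64(-75.0), 134), (np.float64(-77.5), 133), (np.float64(-80.0), 133)]
0.665 [323.  81.] [317. 157.]
[(np.float64(-30.0), 247), (np.float64(-32.5), 247), (np.float64(-35.0), 247), (np.float64(-37.5), 247), (np.float64(-40.0), 246), (np.float64(-42.5), 241), (np.float64(-45.0), 162), (np.float64(-47.5), 165), (np.float64(-50.0), 164), (np.float64(-52.5), 133), (np.float64(-55.0), 255), (np.float64(-57.5), 255), (np.float64(-60.0), 118), (np.float64(-62.5), 102), (np.float64(-65.0), 111), (np.float64(-67.5), 120), (np.float64(-70.0), 133), (np.float64(-72.5), 133), (np.float64(-75.0), 133), (np.float64(-77.5), 131), (np.float64(-80.0), 133)]
```

The divider's far face is at y≈−0.061. With TCP y≈−0.1145 the bar clears both ends by about 6 mm.

Request:
{"op": "carry_out", "data": {"plan": [{"grip": 1, "dp": [0.003, -0.003, 0.01], "rotation": [0.2, 0.3, -0.4]}, {"grip": 1, "dp": [0, -0.002, 0.014], "rotation": [0, 0, 0]}, {"grip": 1, "dp": [0, 0, 0.014], "rotation": [0, 0, 0]}, {"grip": 1, "dp": [0, 0, 0.01], "rotation": [0, 0, 0]}, {"grip": 1, "dp": [0, 0, 0.003], "rotation": [0, 0, 0]}, {"grip": 1, "dp": [0, 0, 0], "rotation": [0, 0, 0]}, {"grip": 1, "dp": [0, 0, 0], "rotation": [0, 0, 0]}]}}

```text
time_s: 19.42
tool_pos: [0.6216, -0.1056, 0.0619]
tool_rot: [-179.7, -0.1, 2.3]
force: [0.4, -0.2, -2.7]
grip_width: 0.0136
```

```bash
python3 -c "
from h import *
o=st();rows(o,[.6227,-.1145,.0085],1.8)"
```

```text
{'time_s': 19.4167, 'tool_pos': [0.6216, -0.1056, 0.0619], 'tool_rot': [-179.6681, -0.0897, 2.3105], 'force': [0.4004, -0.1562, -2.7059], 'grip_width': 0.0136}
tool-axes shift [0.0006 0.0092 0.0533]
rotvec [-0.33 -0.09  0.51]
```

Request:
{"op": "carry_out", "data": {"plan": [{"grip": 1, "dp": [0, 0.005, 0], "rotation": [-0.3, 0, 0.5]}, {"grip": 1, "dp": [0, 0.003, 0], "rotation": [0, 0, 0]}, {"grip": 1, "dp": [0, 0, 0], "rotation": [0, 0, 0]}, {"grip": 1, "dp": [0, 0, 0], "rotation": [0, 0, 0]}, {"grip": 1, "dp": [0, 0, 0], "rotation": [0, 0, 0]}]}}

```text
time_s: 19.83
tool_pos: [0.6237, -0.1149, 0.0646]
tool_rot: [180.0, -0.3, 1.8]
force: [-0.6, 0.4, -2.5]
grip_width: 0.0136
```

```bash
python3 -c "
from h import *
o=st();rows(o,[.6227,-.1145,.0085],1.8)"
```

```text
{'time_s': 19.8333, 'tool_pos': [0.6237, -0.1149, 0.0646], 'tool_rot': [179.973, -0.3428, 1.757], 'force': [-0.6157, 0.3827, -2.535], 'grip_width': 0.0136}
tool-axes shift [-0.0013 -0.0005  0.0561]
rotvec [ 0.03 -0.34 -0.04]
```

Request:
{"op": "carry_out", "data": {"plan": [{"grip": 1, "dp": [0, 0, 0.007], "rotation": [0, 0, 0]}, {"grip": 1, "dp": [0, 0, 0.01], "rotation": [0, 0, 0]}, {"grip": 1, "dp": [0, 0, 0.01], "rotation": [0, 0, 0]}, {"grip": 1, "dp": [0, 0, 0.007], "rotation": [0, 0, 0]}, {"grip": 1, "dp": [0, 0, 0.003], "rotation": [0, 0, 0]}, {"grip": 1, "dp": [0, 0, 0], "rotation": [0, 0, 0]}]}}

```text
time_s: 20.33
tool_pos: [0.6237, -0.1149, 0.0232]
tool_rot: [180.0, -0.3, 1.7]
force: [0.9, 0.7, -2.1]
grip_width: 0.0137
```

```bash
python3 -c "
from h import *
o=st();rows(o,[.6227,-.1145,.0085],1.8)"
```

```text
{'time_s': 20.3333, 'tool_pos': [0.6237, -0.1149, 0.0232], 'tool_rot': [179.9927, -0.3168, 1.7432], 'force': [0.9154, 0.6582, -2.0601], 'grip_width': 0.0137}
tool-axes shift [-0.001  -0.0004  0.0147]
rotvec [ 0.01 -0.32 -0.06]
```

Request:
{"op": "carry_out", "data": {"plan": [{"grip": 1, "dp": [0, 0, 0.004], "rotation": [0, 0, 0]}, {"grip": 1, "dp": [0, 0, 0.004], "rotation": [0, 0, 0]}, {"grip": 1, "dp": [0, 0, 0.002], "rotation": [0, 0, 0]}, {"grip": 1, "dp": [0, 0, 0], "rotation": [0, 0, 0]}]}}

```text
time_s: 20.67
tool_pos: [0.6234, -0.1147, 0.0115]
tool_rot: [180.0, -0.2, 1.8]
force: [-1.3, 0.1, -3.2]
grip_width: 0.0134
```

Request:
{"op": "carry_out", "data": {"plan": [{"grip": 1, "dp": [0, 0, 0.003], "rotation": [0, 0, 0]}, {"grip": 1, "dp": [0, 0, 0], "rotation": [0, 0, 0]}]}}

```text
time_s: 20.83
tool_pos: [0.6242, -0.1149, 0.009]
tool_rot: [180.0, -0.3, 1.8]
force: [1.0, -0.2, -2.1]
grip_width: 0.0132
```

Request:
{"op": "carry_out", "data": {"plan": [{"grip": 1, "dp": [0, 0, 0.003], "rotation": [0, 0, 0]}, {"grip": 1, "dp": [0, 0, 0], "rotation": [0, 0, 0]}]}}

```text
time_s: 21.0
tool_pos: [0.6252, -0.1152, 0.0094]
tool_rot: [-180.0, -0.4, 1.8]
force: [-0.1, -0.1, -2.6]
grip_width: 0.0136
```

The descent stopped at 0.009, as predicted for the bay floor. I'll release and retract.

Request:
{"op": "carry_out", "data": {"plan": [{"grip": 0.6, "dp": [0, 0, 0], "rotation": [0, 0, 0]}, {"grip": 0.6, "dp": [0, 0, 0], "rotation": [0, 0, 0]}, {"grip": 0.6, "dp": [0, 0, 0], "rotation": [0, 0, 0]}, {"grip": 0.6, "dp": [0, 0, 0], "rotation": [0, 0, 0]}, {"grip": 0.6, "dp": [0, 0, 0], "rotation": [0, 0, 0]}, {"grip": 0.6, "dp": [0, 0, 0], "rotation": [0, 0, 0]}, {"grip": 0.6, "dp": [0, 0, 0], "rotation": [0, 0, 0]}]}}

```text
time_s: 21.58
tool_pos: [0.6274, -0.1155, 0.0113]
tool_rot: [-180.0, -0.7, 1.8]
force: [-0.3, 0.6, -0.0]
grip_width: 0.0343
```

Request:
{"op": "carry_out", "data": {"plan": [{"grip": 0.6, "dp": [0, 0, -0.01], "rotation": [0, 0, 0]}, {"grip": 0.6, "dp": [0, 0, -0.02], "rotation": [0, 0, 0]}, {"grip": 0.6, "dp": [0, 0, -0.03], "rotation": [0, 0, 0]}, {"grip": 0.6, "dp": [0, 0, -0.04], "rotation": [0, 0, 0]}, {"grip": 0.6, "dp": [0, 0, -0.04], "rotation": [0, 0, 0]}, {"grip": 0.6, "dp": [0, 0.01, -0.04], "rotation": [0, 0, 0]}, {"grip": 0.6, "dp": [-0.01, 0.02, -0.035], "rotation": [0, 0, 0]}, {"grip": 0.6, "dp": [-0.01, 0.03, -0.02], "rotation": [0, 0, 0]}]}}

```text
time_s: 22.25
tool_pos: [0.6044, -0.1671, 0.251]
tool_rot: [-179.7, 0.1, 2.5]
force: [1.0, -0.4, 0.0]
grip_width: 0.0348
```

Request:
{"op": "carry_out", "data": {"plan": [{"grip": 0.6, "dp": [-0.01, 0.025, -0.01], "rotation": [0, 0, 0]}, {"grip": 0.6, "dp": [0, 0.02, -0.01], "rotation": [0, 0, 0]}, {"grip": 0.6, "dp": [0, 0, 0], "rotation": [0, 0, 0]}, {"grip": 0.6, "dp": [0, 0, 0], "rotation": [0, 0, 0]}, {"grip": 0.6, "dp": [0, 0, 0], "rotation": [0, 0, 0]}]}}

```text
time_s: 22.67
tool_pos: [0.5945, -0.2247, 0.2852]
tool_rot: [179.9, -0.9, 1.8]
force: [-0.7, 0.1, -0.7]
grip_width: 0.0351
```

```bash
python3 -c "
from h import *
o=st();im,p=snap('wrist','w11.png');g=cv2.cvtColor(im,cv2.COLOR_BGR2GRAY)
# ascii ortho view of the tote at z=.036: rows y .16..-.21, cols x .54..0.70
for y in np.arange(.15,-.212,-.006):
  s=''
  for x in np.arange(.545,.70,.003):
    u=proj(p,[x,y,.036]).round().astype(int)
    s+=' .:-=+*#%@'[min(9,int(g[u[1],u[0]])*10//256)] if 0<=u[0]<512 and 0<=u[1]<384 else '?'
  print('%6.3f'%y,s)"
```

```text
{'time_s': 22.6667, 'tool_pos': [0.5945, -0.2247, 0.2852], 'tool_rot': [179.8663, -0.8605, 1.8301], 'force': [-0.6797, 0.1269, -0.6748], 'grip_width': 0.0351}
 0.150 ????????????????????????????????????????????????????
 0.144 ????????????????????????????????????????????????????
 0.138 ????????????????????????????????????????????????????
 0.132 ????????????????????????????????????????????????????
 0.126 ????????????????????????????????????????????????????
 0.120 ????????????????????????????????????????????????????
 0.114 ????????????????????????????????????????????????????
 0.108 ????????????????????????????????????????????????????
 0.102 ????????????????????????????????????????????????????
 0.096 ????????????????????????????????????????????????????
 0.090 ????????????????????????????????????????????????????
 0.084 ????????????????????????????????????????????????????
 0.078 ????????????????????????????????????????????????????
 0.072 ????????????????????????????????????????????????????
 0.066 ????????????????????????????????????????????????????
 0.060 ??????????????????????????????????
[... 2018 characters left out ...]
-----+#%#---:=++++#%%%%%%%%%#%*:.=%#----
-0.150 .....:------------------:=++++#%%%%%%%%%%%#-.=%#-:--
-0.156 .....:-----------*#+=----=++++*%%%%%%%%%%%*:.+%#-:--
-0.162 .....:-----------#%%*---:-++++#%%%%%%%%%%%#:.-%#=---
-0.168 .....:------------#%+---:=++++#%%%%%%%%%%%#-.=%#=-:-
-0.174 .....:------------#%*---:=++++#%%%%%%%%%%%#-.:%#+-+%
-0.180 .....:------------#%*----=+++++%%%%%%%%%%%#-.-%*-*@@
-0.186 .....:------------*%*-   .      .=%%%%%%%%#-.-%#-%@@
-0.192 .....:---------------:.        ...:-----:--:.:%*-*@@
-0.198 ....::--------------------------+***++++++++++*+-#@@
-0.204 ..................:::::.......-------------------@@@
-0.210 --------::.....:::---------::--------------------#@@
```

An orthographic brightness map shows the bar straight in its bay, with drum at y −0.072 to −0.098 and foot at about −0.188. The divider is at about −0.058 and the probe's foot sits clear of it. I'll hand in.

```bash
python3 -c "
from h import *
print(env.sign_off());st()"
```

```text
the job is handed in; nothing more can be done
None
the job is handed in; nothing more can be done
```

The job is done and handed in at about 22.7 s. I pushed the divider from about +57 mm to about −32 mm, then laid the long probe in the handle-end bay and the short bar in the other bay. Each was gripped within a few millimetres of its balance point and carried level.

**What the last checks showed:**
- **Divider:** it is at about −31 mm, inside the −46 to −14 mm range.
- **Bar:** it lies straight in its bay, with its centre about 103 mm from the tote's middle on the far side. It clears each end by about 6 mm.
- **Probe:** its foot is clear of the divider. The camera view taken just after the probe was released showed it lying straight along its bay.
- **Robot:** the gripper was free and about 0.28 m above the table when I handed in. I did not re-measure the bystanders; none was touched that I know of.

**What did not go as planned:**
- **Probe grip:** I began lifting the probe before the fingers had fully closed, so it was held near the fingertips. It still carried level.
- **Floor contact:** when I set the parts down, the force reading did not show them touching the floor. I judged contact from the depth stalling, and for the probe from a camera height measurement as well.
- **Last check by numbers:** I had used all 12 picture views, so I checked the finished bar placement from image brightness values instead of viewing a picture.

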